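# Pack the ward's medicine tray

### The arm

A 6-joint arm with a two-finger parallel gripper is mounted at the origin on the work surface. World frame = base frame: x ahead of the robot, y to its left, z up, the work surface at z = 0. Lengths are in m, angles in rad, forces in N, time in s.
With the tool pointing down it reaches from about 0.225 to 0.875 m from the base axis. Payload 3.4 kg.
Tool frame: the origin (TCP) lies at the very end of the fingers, on their centre line; the grasp point (between the pads) lies 19 mm behind it; z points along the fingers, y is the line along which they close (so a half turn about z gives the same grasp; the last joint's range is limited). The gripper opens to 85 mm and grips with 20 to 120 N. Pads are 22 mm wide; open, the fingers measure 114 mm over their backs; the gripper's body (76 mm by 85 mm) begins 54 mm behind the grasp point. The pads swing forward as they close: fully open they stand 13 mm farther back than shut.
Start: joints at [-1.366, 0.276, 1.505, -0, 1.361, -0.121], TCP at [0.184, -0.545, 0.231] pointing down, gripper open.
Joint ranges: [-2.89, 2.89], [-0.75, 2.08], [0.22, 2.7], [-1.18, 4.32], [0.11, 2.71], [-2.7, 2.7]. Speed limits (rad/s): [2.57, 2.57, 3.14, 3.14, 3.14, 3.14].

### API

Orientations are given as a unit quaternion [w, x, y, z].
In Python, from rig import get_state, optics, sign_off gives the robot as it stands.
- The arm moves only by the tool send_rows, never from a script. Its argument "increments" is a list of rows, each an object with "gripper": the gripper's target within -1 to 1 (shut at 1, half-way at 0, fully open at -1); "linear": the shift along the world's x, y, z in m, a list of three; "delta_rot": the turn, a rotation vector about the world's x, y, z in rad, a list of three. In form: [{"gripper": gripper, "linear": [dx, dy, dz], "delta_rot": [rx, ry, rz]}, ...]. A call has 1 to 8 rows; each row is the pose to reach, as a shift and turn from the pose commanded when the call began; what a row does not reach only later rows make up. A row lasts 1/10 s, in which the tool goes at most 50 mm and 8.59 degrees, less where a joint would pass 70% of its speed; a pose out of reach is approached as far as the arm can. A call with a gripper value outside its range is refused whole. The fingers move at their own pace and stop on an object; "newtons" is the grip in N (left out, the last holds). Time passes only in rows, so rows that repeat a pose let the fingers close. It gives the time, the measured TCP pose, the force, the opening and the grip force at its end, in the units of the state.
- get_state(): the state, without advancing time (a new reading comes with each control period).
- optics.get_image(name): name is "scene" or "top" or "wrist"; returns a dict with "pixels" (384x512x3 uint8, blue, green, red), "K" (3x3 intrinsics, pixels), "k1" (the pictures are not rectified: a ray, as slopes to the right and down, at radius r is drawn at 1 + k1 r^2 times it, then the intrinsics apply), "rvec" (rotation vector, rad) and "tvec" (3), from world to camera coordinates, as OpenCV has them; the wrist camera has in their place "T_tool_cam" (4x4, takes a point from camera to tool coordinates, whose origin is the TCP and whose axes are the flange's). Camera axes: x right, y down, z forward; pixel columns grow to the right and rows downward; lengths in m; the calibration is good to about 2 mm. A picture is of the moment at which its call begins: read the wrist's pose just before it. There is no depth.
- sign_off(): hands the job in; it is judged then, once.
The state is a dict: "clock": time; "qpos": joint angles; "qd": joint speeds; "effort": joint torques, N m; "position": TCP position; "ee_rot": TCP orientation; "contact_force": force on the tool from outside, world axes, zero at the start; "moment": the same for the moment, N m; "width": finger opening in m; "gripper_force": force on a finger pad.
Only numpy, scipy, OpenCV 4.12 (cv2) and the standard library are available. Lean on these libraries where they do the work, as an engineer would, in place of code of your own. Each camera call takes 0.05 s, during which the arm holds its last target. There are 200 camera calls.

### The job

Pack the ward order into the blue tray: set the short wide bottle upright in the large round holder, the small bottle upright in the small round holder, the short thick carton in the wide slot and the short thin carton in the narrow slot, each right down on the holder's floor and standing as it stands now. Set them down, do not drop them. The tall bottle and the long carton are not on the order: leave them where they stand.

Things in the scene. Friction and masses are not known exactly. Their poses are not given: they have to be found in the camera images.
- wide_bottle: Short wide tablet bottle, 56 mm diameter, 82 mm high: body straight-sided from 0 to 56 mm, then a shoulder and a 47 mm diameter screw cap from 62 to 82 mm; 0.08 to 0.15 kg. Belongs in the large round holder. It stands upright on the table at the start; origin at the centre of its underside, z up along its axis. White plastic, paper label, same make as the other bottles.
- small_bottle: Small slim bottle, 32 mm diameter, 76 mm high: body straight-sided from 0 to 52 mm, then a shoulder and a 27 mm diameter screw cap from 58 to 76 mm; 0.035 to 0.07 kg. Belongs in the small round holder. It stands upright on the table at the start; origin at the centre of its underside, z up along its axis. White plastic, paper label, same make as the other bottles.
- thick_carton: Short thick medicine carton, 76 long x 44 wide x 60 mm high; 0.055 to 0.11 kg. Belongs in the wide slot. It stands on its long narrow face at the start; origin at the centre of its underside, x along its length, y across its width, z up. White card with a green band, same make as the other cartons.
- thin_carton: Short thin medicine carton, 76 long x 26 wide x 60 mm high; 0.035 to 0.07 kg. Belongs in the narrow slot. It stands on its long narrow face at the start; origin at the centre of its underside, x along its length, y across its width, z up. White card with a green band, same make as the other cartons.
- tall_bottle: Look-alike, not part of the order, stays where it stands: tall bottle, 56 mm diameter like the wide one but 125 mm high. It stands upright on the table at the start; origin at the centre of its underside, z up along its axis. White plastic, paper label, same make as the other bottles.
- long_carton: Look-alike, not part of the order, stays where it stands: long carton, 112 long x 44 wide x 60 mm high. It stands on its long narrow face at the start; origin at the centre of its underside, x along its length, y across its width, z up. White card with a green band, same make as the other cartons.
- bay_large_round: White square holder, 106 x 106 x 24 mm high, fixed in the blue ward tray (rim lower than the holders), two by two, 107 mm apart in any arrangement. Origin: centre of its underside, 5 mm above the table. Opening centred, cut from the top (24 mm above the origin) 18 mm deep to a dark floor 6 mm above the origin. Opening: round, 78 mm diameter.
- bay_small_round: White square holder, 106 x 106 x 24 mm high, fixed in the blue ward tray (rim lower than the holders), two by two, 107 mm apart in any arrangement. Origin: centre of its underside, 5 mm above the table. Opening centred, cut from the top (24 mm above the origin) 18 mm deep to a dark floor 6 mm above the origin. Opening: round, 52 mm diameter.
- bay_wide_slot: White square holder, 106 x 106 x 24 mm high, fixed in the blue ward tray (rim lower than the holders), two by two, 107 mm apart in any arrangement. Origin: centre of its underside, 5 mm above the table. Opening centred, cut from the top (24 mm above the origin) 18 mm deep to a dark floor 6 mm above the origin. Opening: rectangular, 94 mm along its x by 62 mm along its y.
- bay_narrow_slot: White square holder, 106 x 106 x 24 mm high, fixed in the blue ward tray (rim lower than the holders), two by two, 107 mm apart in any arrangement. Origin: centre of its underside, 5 mm above the table. Opening centred, cut from the top (24 mm above the origin) 18 mm deep to a dark floor 6 mm above the origin. Opening: rectangular, 94 mm along its x by 44 mm along its y.
Mind the look-alikes: they are no part of the job. What is shaped like the thin_carton but purple is not meant. What is shaped like the thick_carton but turquoise is not meant.

How it is judged:
At the end, for the whole second after the job is handed in: Each of the four ordered medicines stands in its own holder: centre within 15 mm of the holder's centre, underside within 4 mm of the holder's floor, tilted less than 0.12 rad, released and at rest; the tall bottle and the long carton are within 30 mm of where they began, upright and at rest (horizontal distance between wide_bottle and bay_large_round below 0.015 m and z of wide_bottle in the frame of bay_large_round below 0.01 m and angle between each of wide_bottle, small_bottle, thick_carton, thin_carton's own z axis and vertical below 0.12 rad and linear speed of each of wide_bottle, small_bottle, thick_carton, thin_carton, tall_bottle, long_carton below 0.02 m/s and angular speed of each of wide_bottle, small_bottle, thick_carton, thin_carton below 0.2 rad/s and contact force between the fingers and wide_bottle below 0.1 N and horizontal distance between small_bottle and bay_small_round below 0.015 m and z of small_bottle in the frame of bay_small_round below 0.01 m and contact force between the fingers and small_bottle below 0.1 N and horizontal distance between thick_carton and bay_wide_slot below 0.015 m and z of thick_carton in the frame of bay_wide_slot below 0.01 m and contact force between the fingers and thick_carton below 0.1 N and horizontal distance between thin_carton and bay_narrow_slot below 0.015 m and z of thin_carton in the frame of bay_narrow_slot below 0.01 m and contact force between the fingers and thin_carton below 0.1 N and distance of each of tall_bottle, long_carton from where it was at the start of the episode below 0.03 m and angle between each of tall_bottle, long_carton's own z axis and vertical below 0.2 rad); the robot touches nothing.
It fails at once if a look-alike is moved more than 30 mm or tipped (distance of any of tall_bottle, long_carton from where it was at the start of the episode above 0.03 m or angle between any of tall_bottle, long_carton's own z axis and vertical above 0.3 rad).
It fails at once if a medicine of the order is dropped or thrown (faster than 0.8 m/s, as after a fall of over 30 mm, with no finger on it) ((linear speed of wide_bottle above 0.8 m/s and contact force between the fingers and wide_bottle below 0.05 N) or (linear speed of small_bottle above 0.8 m/s and contact force between the fingers and small_bottle below 0.05 N) or (linear speed of thick_carton above 0.8 m/s and contact force between the fingers and thick_carton below 0.05 N) or (linear speed of thin_carton above 0.8 m/s and contact force between the fingers and thin_carton below 0.05 N)).
It also fails if it takes over 107 s, if anything falls off the work surface, if the arm or the gripper's body presses on something with over 40 N, if the wrist force passes 120 N, or if a joint passes its speed limit or range.

## Working session

There is one attempt and no reset: what is moved stays moved. The work goes in short steps, Python scripts to look and compute and a tool call to move; the robot and the scene stay as the last step left them, time stands still between calls to the robot, and variables do not carry over. Pictures are saved under pics/ and viewed, at most 14 in all, crops included, and the job is handed in when it is done.

Besides the shell and the picture viewer there is one more tool, called after "Emit:" as name(argument=value, ...), one argument or row to a line, values as JSON. send_rows: Moves the arm, as the interface text tells. Its arguments: {"type":"object","properties":{"increments":{"type":"array"},"newtons":{"type":"number"}},"required":["increments"]}

```bash
mkdir -p pics; cat > h.py <<'E'
import numpy as np, cv2
from rig import get_state, optics
from scipy.spatial.transform import Rotation as R
def snap(n,f):
    s=get_state(); d=optics.get_image(n); d['state']=s
    cv2.imwrite('pics/'+f,d['pixels']); np.save('pics/'+f+'.npy',d,allow_pickle=True); return d
def load(f): return np.load('pics/'+f+'.npy',allow_pickle=True).item()
def extr(d):
    if d.get('rvec') is not None:
        Rm=cv2.Rodrigues(np.array(d['rvec'],float))[0]; t=np.array(d['tvec'],float).ravel()
        return Rm.T,-Rm.T@t
    s=d['state'];q=s['ee_rot'];Rt=R.from_quat([q[1],q[2],q[3],q[0]]).as_matrix();T=np.array(d['T_tool_cam'])
    return Rt@T[:3,:3], Rt@T[:3,3]+np.array(s['position'])
def pix2w(d,uv,z):
    K=np.array(d['K'],float);dist=np.array([d['k1'],0,0,0,0.])
    uv=np.array(uv,float).reshape(-1,1,2)
    n=cv2.undistortPoints(uv,K,dist,None,None,None)[:,0] if False else cv2.undistortPoints(uv,K,dist)[:,0]
    A,c=extr(d); r=np.c_[n,np.ones(len(n))]@A.T
    return c+r*((z-c[2])/r[:,2])[:,None]
def w2pix(d,P):
    A,c=extr(d); rv=cv2.Rodrigues(A.T)[0]
    return cv2.projectPoints(np.array(P,float).reshape(-1,1,3),rv,-A.T@c,np.array(d['K'],float),np.array([d['k1'],0,0,0,0.]))[0][:,0]
E
python3 - <<'E'
from h import *
for n in('top','scene'):
    d=snap(n,n+'0.png'); print(n,extr(d)[1].round(3),np.array(d['K']).round(1).tolist(),d['k1'])
im=np.vstack([cv2.imread('pics/top0.png')]);cv2.imwrite('pics/top0b.png',cv2.resize(im,(800,600),interpolation=cv2.INTER_CUBIC))
s=get_state();print(s['position'],s['ee_rot'],s['clock'],s['width'])
E
```

```text
top [0.431 0.013 1.103] [[454.6, 0.0, 258.8], [0.0, 454.6, 187.8], [0.0, 0.0, 1.0]] 0.009191128876362406
scene [0.82  0.507 0.737] [[352.1, 0.0, 261.7], [0.0, 352.1, 189.9], [0.0, 0.0, 1.0]] -0.07671951445448949
[ 0.18393711 -0.54428338  0.2305205 ] [-8.26724924e-04  9.86757445e-01  1.62200675e-01 -4.06625944e-05] 0.1 0.08537474468266393
```

View pics/top0b.png

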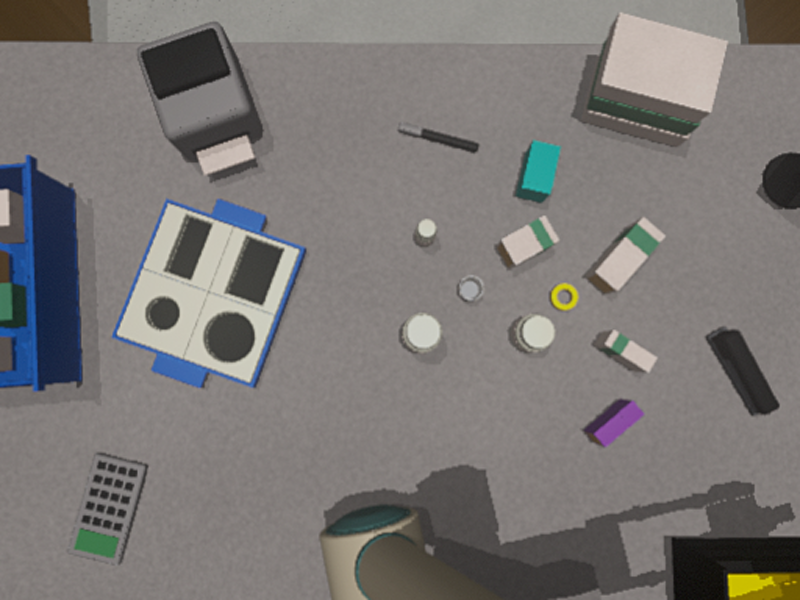

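View pics/scene0.png

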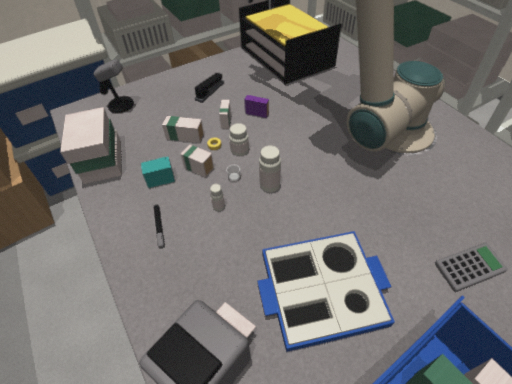

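Look-alikes (800x600 top view):
- **Bottles:** (422,333) and (537,333). The scene view shows the one nearer the tray is the tall one, so the wide bottle is (537,333).
- **Cartons:** (530,241) is the short thick one. (630,255) is the long one and (630,351) the thin one. Turquoise (538,171) and purple (615,423) are decoys.

I'll confirm these in an enlarged crop.

```bash
python3 - <<'E'
from h import *
d=load('top0.png');im=d['pixels']
x0,y0=256,130
c=cv2.resize(im[y0:y0+120,x0:x0+175],None,fx=4.5,fy=4.5,interpolation=cv2.INTER_CUBIC);cv2.imwrite('pics/crop1.png',c)
x0,y0=68,124
c=cv2.resize(im[y0:y0+126,x0:x0+132],None,fx=4.5,fy=4.5,interpolation=cv2.INTER_CUBIC);cv2.imwrite('pics/crop2.png',c)
E
```

```text
(no output)
```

View pics/crop1.png

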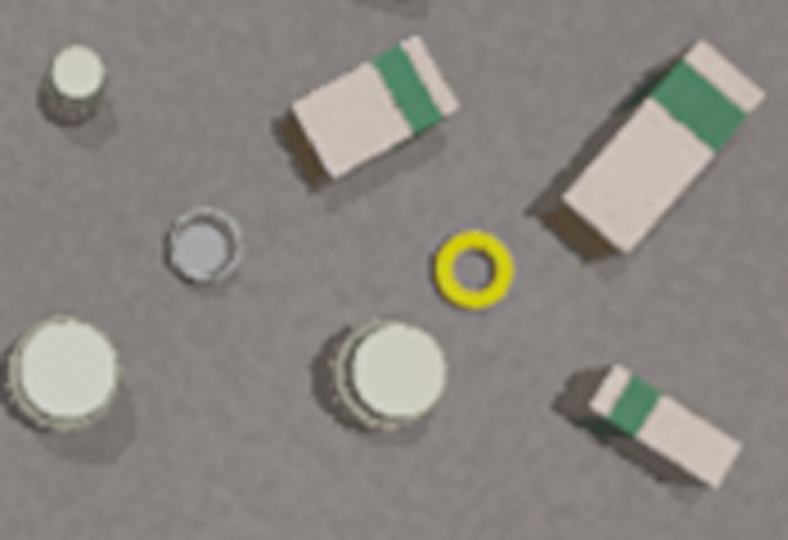

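View pics/crop2.png

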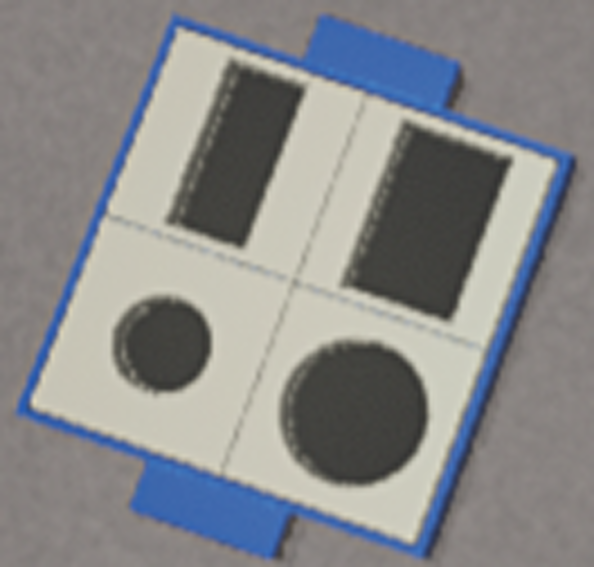

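```bash
python3 - <<'E'
from h import *
d=load('top0.png');sc=load('scene0.png')
def W(pts,o,z): return pix2w(d,np.array(o)+(np.array(pts,float)+.5)/4.5-.5,z)[:,:2]
a=(256,130);b=(68,124)
def rect(n,p,o,z):
    w=W(p,o,z);(c,s,ang)=cv2.minAreaRect((w*1000).astype(np.float32))
    if s[0]<s[1]: ang+=90
    print(n,w.mean(0).round(4),'size',np.round(s,1),'long axis deg',round((ang+90)%180-90,1))
rect('thick',[(415,36),(459,105),(332,180),(290,105)],a,.06)
rect('long',[(703,40),(766,95),(627,253),(563,197)],a,.06)
rect('thin',[(615,365),(742,446),(716,488),(590,405)],a,.06)
print('small',W([(78,72)],a,.076))
print('right',W([(398,371)],a,.082),W([(398,371)],a,.125));print('left',W([(68,369)],a,.125),W([(68,369)],a,.082))
for p,z in((W([(398,371)],a,.082)[0],.082),(W([(68,369)],a,.125)[0],.125)): print('scene cap pix',w2pix(sc,[[*p,z]]), 'base',w2pix(sc,[[*p,0]]))
rect('nslot',[(232,62),(304,88),(244,246),(170,220)],b,.029)
rect('wslot',[(405,122),(511,158),(452,320),(345,285)],b,.029)
rect('tray',[(178,25),(560,158),(418,545),(28,407)],b,.029)
print('round s,l',W([(163,343),(354,412)],b,.029))
E
```

```text
thick [ 0.6162 -0.1917] size [44.5 77.3] long axis deg -59.6
long [ 0.5953 -0.3422] size [ 43.4 111.7] long axis deg -42.4
thin [ 0.4508 -0.3374] size [76.  25.5] long axis deg 56.4
small [[ 0.6311781  -0.03756008]]
right [[ 0.47812897 -0.19648716]] [[ 0.47614746 -0.18765224]]
left [[ 0.47754283 -0.02937201]] [[ 0.4795857  -0.03124763]]
scene cap pix [[237.23640084 127.74903809]] base [[239.0881595 148.6736321]]
scene cap pix [[268.93210237 151.00860563]] base [[268.95651271 183.76560218]]
nslot [0.6111 0.323 ] size [41.4 89.7] long axis deg -19.6
wslot [0.5752 0.2221] size [59.4 91.7] long axis deg -19.0
tray [0.5431 0.2904] size [215.7 215.3] long axis deg 70.6
round s,l [[0.51098368 0.3590915 ]
 [0.47462174 0.25903275]]
```

The layout is confirmed. Crop 1 shows the wide bottle at (398,371), the small bottle at (78,72), the thick carton at (375,108) and the thin carton at (666,427); the tall bottle is at (68,369) and the long carton at (665,147). Crop 2 shows the narrow slot at (237,154), the wide slot at (428,221), the small round at (163,343) and the large round at (354,412). Backprojected sizes match the descriptions. I'll start with the wide bottle.

Emit:
send_rows(
  increments=[
    {"gripper": -1,"linear": [0.294,0.348,0],"delta_rot": [0,0,0]},
    {"gripper": -1,"linear": [0.294,0.348,0],"delta_rot": [0,0,0]},
    {"gripper": -1,"linear": [0.294,0.348,0],"delta_rot": [0,0,0]},
    {"gripper": -1,"linear": [0.294,0.348,0],"delta_rot": [0,0,0]},
    {"gripper": -1,"linear": [0.294,0.348,0],"delta_rot": [0,0,0]},
    {"gripper": -1,"linear": [0.294,0.348,0],"delta_rot": [0,0,0]},
    {"gripper": -1,"linear": [0.294,0.348,0],"delta_rot": [0,0,0]},
    {"gripper": -1,"linear": [0.294,0.348,0],"delta_rot": [0,0,0]},
  ],
  newtons=30,
)

```text
clock: 0.9
position: [0.4429, -0.2374, 0.2311]
ee_rot: [-0.0, 0.987, 0.162, -0.0]
contact_force: [-0.1, -0.8, -0.5]
width: 0.0853
gripper_force: 0.0
```

Emit:
send_rows(
  increments=[
    {"gripper": -1,"linear": [0.035,0.041,0],"delta_rot": [0,0,0]},
    {"gripper": -1,"linear": [0.035,0.041,0],"delta_rot": [0,0,0]},
    {"gripper": -1,"linear": [0.035,0.041,-0.04],"delta_rot": [0,0,0]},
    {"gripper": -1,"linear": [0.035,0.041,-0.08],"delta_rot": [0,0,0]},
    {"gripper": -1,"linear": [0.035,0.041,-0.11],"delta_rot": [0,0,0]},
    {"gripper": -1,"linear": [0.035,0.041,-0.11],"delta_rot": [0,0,0]},
  ],
)

```text
clock: 1.5
position: [0.4734, -0.1968, 0.1172]
ee_rot: [-0.003, 0.987, 0.162, -0.004]
contact_force: [-0.2, 0.3, 0.2]
width: 0.0853
gripper_force: 0.0
```

```bash
python3 - <<'E'
from h import *
d=snap('wrist','w1.png');c=extr(d)[1];s=d['state']
print(c,s['position'],w2pix(d,[[.478,-.1965,.082],[.478,-.1965,0],[*s['position'][:2],.05]]))
E
```

```text
[ 0.5473319  -0.17335181  0.25867526] [ 0.47344047 -0.19678241  0.11724588] [[259.18817178 210.67771075]
 [259.36763845 178.28776332]
 [257.78153551 200.49330133]]
```

View pics/w1.png

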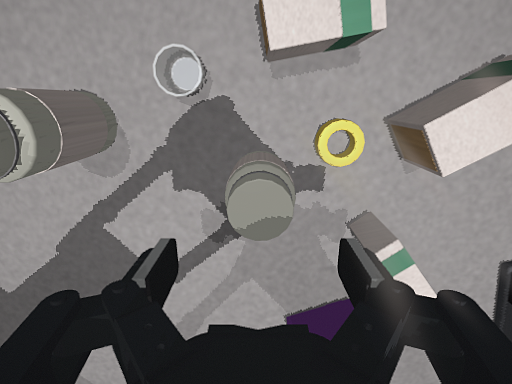

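The cap is at (260,209) in the wrist view and the prediction was (259,211), so the map is good. Descending.

Emit:
send_rows(
  increments=[
    {"gripper": -1,"linear": [0.001,0,-0.05],"delta_rot": [0,0,0]},
    {"gripper": -1,"linear": [0.001,0,-0.08],"delta_rot": [0,0,0]},
    {"gripper": -1,"linear": [0.001,0,-0.098],"delta_rot": [0,0,0]},
    {"gripper": -1,"linear": [0.001,0,-0.098],"delta_rot": [0,0,0]},
    {"gripper": 1,"linear": [0.001,0,-0.098],"delta_rot": [0,0,0]},
    {"gripper": 1,"linear": [0.001,0,-0.098],"delta_rot": [0,0,0]},
    {"gripper": 1,"linear": [0.001,0,-0.098],"delta_rot": [0,0,0]},
    {"gripper": 1,"linear": [0.001,0,-0.098],"delta_rot": [0,0,0]},
  ],
)

```text
clock: 2.35
position: [0.4795, -0.1989, 0.0257]
ee_rot: [0.001, 0.987, 0.162, 0.002]
contact_force: [-0.3, 1.1, 6.4]
width: 0.0552
gripper_force: 31.4
```

Emit:
send_rows(
  increments=[
    {"gripper": 1,"linear": [0,0,0.03],"delta_rot": [0,0,0]},
    {"gripper": 1,"linear": [0,0,0.08],"delta_rot": [0,0,0]},
    {"gripper": 1,"linear": [0,0,0.13],"delta_rot": [0,0,0]},
    {"gripper": 1,"linear": [0,0,0.175],"delta_rot": [0,0,0]},
    {"gripper": 1,"linear": [0,0.04,0.175],"delta_rot": [0,0,0]},
    {"gripper": 1,"linear": [0,0.09,0.175],"delta_rot": [0,0,0]},
    {"gripper": 1,"linear": [0,0.14,0.175],"delta_rot": [0,0,0]},
    {"gripper": 1,"linear": [0,0.19,0.175],"delta_rot": [0,0,0]},
  ],
)

```text
clock: 3.15
position: [0.4781, -0.0067, 0.1998]
ee_rot: [0.001, 0.987, 0.162, 0.001]
contact_force: [0.6, 0.6, -1.8]
width: 0.0552
gripper_force: 32.8
```

Emit:
send_rows(
  increments=[
    {"gripper": 1,"linear": [0,0.05,0],"delta_rot": [0,0,0]},
    {"gripper": 1,"linear": [0,0.1,0],"delta_rot": [0,0,0]},
    {"gripper": 1,"linear": [0,0.15,0],"delta_rot": [0,0,0]},
    {"gripper": 1,"linear": [0,0.2,0],"delta_rot": [0,0,0]},
    {"gripper": 1,"linear": [-0.003,0.25,0],"delta_rot": [0,0,0]},
    {"gripper": 1,"linear": [-0.003,0.266,0],"delta_rot": [0,0,0]},
    {"gripper": 1,"linear": [-0.003,0.266,-0.03],"delta_rot": [0,0,0]},
    {"gripper": 1,"linear": [-0.003,0.266,-0.08],"delta_rot": [0,0,0]},
  ],
)

```text
clock: 3.95
position: [0.4787, 0.2597, 0.1217]
ee_rot: [-0.001, 0.987, 0.163, 0.006]
contact_force: [1.4, 0.3, -2.1]
width: 0.0549
gripper_force: 32.9
```

Emit:
send_rows(
  increments=[
    {"gripper": 1,"linear": [-0.003,-0.002,-0.03],"delta_rot": [0,0,0]},
    {"gripper": 1,"linear": [-0.003,-0.002,-0.055],"delta_rot": [0,0,0]},
    {"gripper": 1,"linear": [-0.003,-0.002,-0.07],"delta_rot": [0,0,0]},
    {"gripper": 1,"linear": [-0.003,-0.002,-0.08],"delta_rot": [0,0,0]},
    {"gripper": 1,"linear": [-0.003,-0.002,-0.082],"delta_rot": [0,0,0]},
    {"gripper": 1,"linear": [-0.003,-0.002,-0.082],"delta_rot": [0,0,0]},
  ],
)

```text
clock: 4.55
position: [0.4727, 0.2555, 0.0372]
ee_rot: [0.0, 0.987, 0.162, 0.001]
contact_force: [0.5, -0.0, -1.2]
width: 0.0552
gripper_force: 32.9
```

Emit:
send_rows(
  increments=[
    {"gripper": 1,"linear": [0.001,0.001,-0.001],"delta_rot": [0,0,0]},
    {"gripper": -0.8,"linear": [0.001,0.001,-0.001],"delta_rot": [0,0,0]},
    {"gripper": -0.8,"linear": [0.001,0.001,-0.001],"delta_rot": [0,0,0]},
    {"gripper": -0.8,"linear": [0.001,0.001,-0.001],"delta_rot": [0,0,0]},
    {"gripper": -0.8,"linear": [0.001,0.001,0.02],"delta_rot": [0,0,0]},
    {"gripper": -0.8,"linear": [0.001,0.001,0.07],"delta_rot": [0,0,0]},
    {"gripper": -0.8,"linear": [0.001,0.001,0.115],"delta_rot": [0,0,0]},
  ],
)

```text
clock: 5.25
position: [0.4728, 0.2567, 0.1523]
ee_rot: [0.0, 0.987, 0.162, -0.001]
contact_force: [1.1, 0.8, -0.1]
width: 0.0768
gripper_force: 0.0
```

Emit:
send_rows(
  increments=[
    {"gripper": -0.5,"linear": [0.158,-0.294,0],"delta_rot": [0,0,0]},
    {"gripper": -0.5,"linear": [0.158,-0.294,0],"delta_rot": [0,0,0]},
    {"gripper": -0.5,"linear": [0.158,-0.294,0],"delta_rot": [0,0,0]},
    {"gripper": -0.5,"linear": [0.158,-0.294,0],"delta_rot": [0,0,0]},
    {"gripper": -0.5,"linear": [0.158,-0.294,0],"delta_rot": [0,0,0]},
    {"gripper": -0.5,"linear": [0.158,-0.294,0],"delta_rot": [0,0,0]},
    {"gripper": -0.5,"linear": [0.158,-0.294,0],"delta_rot": [0,0,0]},
    {"gripper": -0.5,"linear": [0.158,-0.294,-0.02],"delta_rot": [0,0,0]},
  ],
)

```text
clock: 6.05
position: [0.6361, -0.0426, 0.1335]
ee_rot: [0.002, 0.987, 0.16, 0.004]
contact_force: [-0.2, 0.6, -0.4]
width: 0.0639
gripper_force: 0.0
```

Emit:
send_rows(
  increments=[
    {"gripper": -0.5,"linear": [0,0,-0.02],"delta_rot": [0,0,0]},
    {"gripper": -0.5,"linear": [0,0,-0.02],"delta_rot": [0,0,0]},
  ],
)

```text
clock: 6.25
position: [0.629, -0.0374, 0.1083]
ee_rot: [-0.001, 0.987, 0.162, -0.003]
contact_force: [-0.3, 0.5, -0.8]
width: 0.0639
gripper_force: 0.0
```

Emit:
send_rows(
  increments=[
    {"gripper": -0.5,"linear": [0.001,0,-0.045],"delta_rot": [0,0,0]},
    {"gripper": -0.5,"linear": [0.001,0,-0.075],"delta_rot": [0,0,0]},
    {"gripper": -0.5,"linear": [0.001,0,-0.086],"delta_rot": [0,0,0]},
    {"gripper": -0.5,"linear": [0.001,0,-0.086],"delta_rot": [0,0,0]},
    {"gripper": 1,"linear": [0.001,0,-0.086],"delta_rot": [0,0,0]},
    {"gripper": 1,"linear": [0.001,0,-0.086],"delta_rot": [0,0,0]},
    {"gripper": 1,"linear": [0.001,0,-0.086],"delta_rot": [0,0,0]},
    {"gripper": 1,"linear": [0.001,0,-0.086],"delta_rot": [0,0,0]},
  ],
  newtons=25,
)

```text
clock: 7.05
position: [0.6338, -0.0373, 0.0274]
ee_rot: [0.001, 0.987, 0.162, 0.002]
contact_force: [-0.9, 0.0, 6.2]
width: 0.0312
gripper_force: 26.9
```

Emit:
send_rows(
  increments=[
    {"gripper": 1,"linear": [0,0,0.03],"delta_rot": [0,0,0]},
    {"gripper": 1,"linear": [0,0,0.08],"delta_rot": [0,0,0]},
    {"gripper": 1,"linear": [-0.01,0.03,0.115],"delta_rot": [0,0,0]},
    {"gripper": 1,"linear": [-0.024,0.075,0.13],"delta_rot": [0,0,0]},
    {"gripper": 1,"linear": [-0.038,0.122,0.13],"delta_rot": [0,0,0]},
    {"gripper": 1,"linear": [-0.052,0.169,0.13],"delta_rot": [0,0,0]},
    {"gripper": 1,"linear": [-0.066,0.216,0.13],"delta_rot": [0,0,0]},
    {"gripper": 1,"linear": [-0.08,0.263,0.13],"delta_rot": [0,0,0]},
  ],
)

```text
clock: 7.85
position: [0.5513, 0.2274, 0.156]
ee_rot: [0.0, 0.987, 0.162, 0.0]
contact_force: [0.9, 0.4, -0.2]
width: 0.0314
gripper_force: 26.4
```

Emit:
send_rows(
  increments=[
    {"gripper": 1,"linear": [-0.015,0.047,0],"delta_rot": [0,0,0]},
    {"gripper": 1,"linear": [-0.029,0.094,0],"delta_rot": [0,0,0]},
    {"gripper": 1,"linear": [-0.041,0.133,0],"delta_rot": [0,0,0]},
    {"gripper": 1,"linear": [-0.041,0.133,0],"delta_rot": [0,0,0]},
    {"gripper": 1,"linear": [-0.041,0.133,-0.04],"delta_rot": [0,0,0]},
    {"gripper": 1,"linear": [-0.041,0.133,-0.07],"delta_rot": [0,0,0]},
    {"gripper": 1,"linear": [-0.041,0.133,-0.08],"delta_rot": [0,0,0]},
    {"gripper": 1,"linear": [-0.041,0.133,-0.08],"delta_rot": [0,0,0]},
  ],
)

```text
clock: 8.65
position: [0.5104, 0.3576, 0.074]
ee_rot: [0.001, 0.987, 0.162, -0.002]
contact_force: [0.4, 0.5, 0.2]
width: 0.0311
gripper_force: 26.4
```

Now I lower it 36 mm, release, rise, and turn toward the thick carton.

Emit:
send_rows(
  increments=[
    {"gripper": 1,"linear": [0.001,0.001,-0.02],"delta_rot": [0,0,0]},
    {"gripper": 1,"linear": [0.001,0.001,-0.032],"delta_rot": [0,0,0]},
    {"gripper": 1,"linear": [0.001,0.001,-0.037],"delta_rot": [0,0,0]},
    {"gripper": 1,"linear": [0.001,0.001,-0.037],"delta_rot": [0,0,0]},
  ],
)

```text
clock: 9.05
position: [0.5127, 0.3598, 0.0389]
ee_rot: [-0.0, 0.987, 0.162, 0.0]
contact_force: [-0.2, 0.0, -0.8]
width: 0.0308
gripper_force: 25.7
```

Emit:
send_rows(
  increments=[
    {"gripper": -0.4,"linear": [0,0,0],"delta_rot": [0,0,0]},
    {"gripper": -0.4,"linear": [0,0,0],"delta_rot": [0,0,0]},
    {"gripper": -0.4,"linear": [0,0,0],"delta_rot": [0,0,0]},
    {"gripper": -0.4,"linear": [0,0,0.03],"delta_rot": [0,0,0]},
    {"gripper": -0.4,"linear": [0,0,0.08],"delta_rot": [0,0,0]},
    {"gripper": -0.4,"linear": [0,0,0.12],"delta_rot": [0,0,0]},
    {"gripper": -0.4,"linear": [0,0,0.12],"delta_rot": [0,0,0]},
  ],
)

```text
clock: 9.75
position: [0.5159, 0.3619, 0.1655]
ee_rot: [-0.002, 0.987, 0.162, 0.006]
contact_force: [0.7, 0.2, 0.3]
width: 0.0598
gripper_force: 0.0
```

```bash
python3 - <<'E'
from h import *
d=snap('top','top1.png')
a=cv2.resize(d['pixels'][120:255,65:215],None,fx=4,fy=4,interpolation=cv2.INTER_CUBIC);cv2.imwrite('pics/top1c.png',a)
E
```

```text
(no output)
```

View pics/top1c.png

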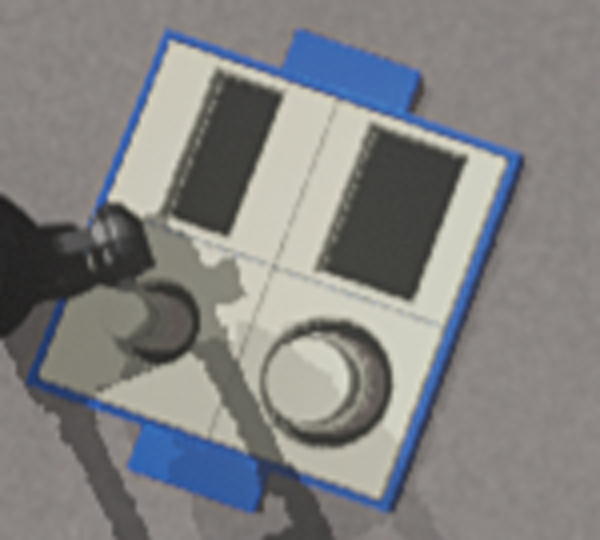

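The wide bottle is in its holder (cap at 308,382), and the small one is at (150,320), partly hidden. Next is the thick carton.

Emit:
send_rows(
  increments=[
    {"gripper": -0.5,"linear": [0.0075,-0.0395,0],"delta_rot": [0,0,-0.098]},
    {"gripper": -0.5,"linear": [0.015,-0.079,0],"delta_rot": [0,0,-0.195]},
    {"gripper": -0.5,"linear": [0.0225,-0.118,0],"delta_rot": [0,0,-0.293]},
    {"gripper": -0.5,"linear": [0.03,-0.1575,0],"delta_rot": [0,0,-0.39]},
    {"gripper": -0.5,"linear": [0.0375,-0.197,0],"delta_rot": [0,0,-0.488]},
    {"gripper": -0.5,"linear": [0.045,-0.2365,0],"delta_rot": [0,0,-0.586]},
    {"gripper": -0.5,"linear": [0.0525,-0.276,0],"delta_rot": [0,0,-0.683]},
  ],
)

```text
clock: 10.5
position: [0.5637, 0.0822, 0.1569]
ee_rot: [0.0, 0.984, -0.18, -0.001]
contact_force: [0.1, 0.0, 0.1]
width: 0.0638
gripper_force: 0.0
```

Emit:
send_rows(
  increments=[
    {"gripper": -0.5,"linear": [0.0075,-0.0395,0],"delta_rot": [0,0,-0.098]},
    {"gripper": -0.5,"linear": [0.015,-0.079,0],"delta_rot": [0,0,-0.195]},
    {"gripper": -0.5,"linear": [0.0225,-0.118,0],"delta_rot": [0,0,-0.293]},
    {"gripper": -0.5,"linear": [0.03,-0.1575,0],"delta_rot": [0,0,-0.39]},
    {"gripper": -0.5,"linear": [0.0375,-0.197,0],"delta_rot": [0,0,-0.488]},
    {"gripper": -0.5,"linear": [0.045,-0.2365,0],"delta_rot": [0,0,-0.586]},
    {"gripper": -0.5,"linear": [0.0525,-0.2755,0],"delta_rot": [0,0,-0.683]},
    {"gripper": -0.5,"linear": [0.0525,-0.2755,0],"delta_rot": [0,0,-0.683]},
  ],
)

```text
clock: 11.3
position: [0.6173, -0.197, 0.1564]
ee_rot: [0.001, 0.866, -0.499, -0.0]
contact_force: [-0.1, 0.6, -0.4]
width: 0.0641
gripper_force: 0.0
```

```bash
python3 - <<'E'
from h import *
d=snap('wrist','w2.png');s=d['state'];print(s['position'],s['qpos'])
q=s['ee_rot'];y=R.from_quat([q[1],q[2],q[3],q[0]]).as_matrix()[:,1];print('theta_y',np.degrees(np.arctan2(y[1],y[0])))
im=d['pixels'].copy()
a=np.radians(-59.6);u=np.array([np.cos(a),np.sin(a)]);v=np.array([-u[1],u[0]])
for z in(.06,0.):
    P=[[*(np.array([.6162,-.1917])+i*.038*u+j*.022*v),z] for i,j in((1,1),(1,-1),(-1,-1),(-1,1))]
    cv2.polylines(im,[w2pix(d,P).round().astype(np.int32)],True,(0,0,255) if z else (255,0,0),1)
cv2.imwrite('pics/w2b.png',im)
E
```

```text
[ 0.61731256 -0.19696157  0.1563527 ] [-0.41470159  0.43072319  1.45570851 -0.00271496  1.25548911  2.20275268]
theta_y -149.92090114952916
```

View pics/w2b.png

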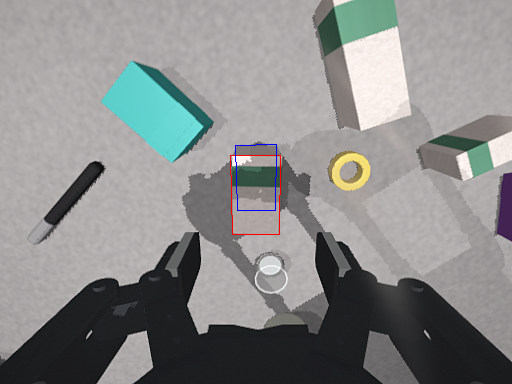

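The overlay fits the carton (top outline 232–281 × 155–235). Descending.

Emit:
send_rows(
  increments=[
    {"gripper": -0.5,"linear": [-0.001,0.004,-0.04],"delta_rot": [0,0,0]},
    {"gripper": -0.5,"linear": [-0.001,0.004,-0.09],"delta_rot": [0,0,0]},
    {"gripper": -0.5,"linear": [-0.001,0.004,-0.12],"delta_rot": [0,0,0]},
    {"gripper": -0.5,"linear": [-0.001,0.004,-0.132],"delta_rot": [0,0,0]},
    {"gripper": -0.5,"linear": [-0.001,0.004,-0.132],"delta_rot": [0,0,0]},
  ],
)

```text
clock: 11.85
position: [0.6145, -0.186, 0.0242]
ee_rot: [0.0, 0.868, -0.496, -0.003]
contact_force: [0.3, 0.5, -0.3]
width: 0.0641
gripper_force: 0.0
```

Emit:
send_rows(
  increments=[
    {"gripper": 1,"linear": [0,0,0],"delta_rot": [0,0,0]},
    {"gripper": 1,"linear": [0,0,0],"delta_rot": [0,0,0]},
    {"gripper": 1,"linear": [0,0,0],"delta_rot": [0,0,0]},
    {"gripper": 1,"linear": [0,0,0],"delta_rot": [0,0,0]},
  ],
)

```text
clock: 12.25
position: [0.6175, -0.1881, 0.0283]
ee_rot: [-0.0, 0.868, -0.497, 0.002]
contact_force: [0.1, -0.0, 5.1]
width: 0.0433
gripper_force: 26.9
```

Emit:
send_rows(
  increments=[
    {"gripper": 1,"linear": [0,0,0.03],"delta_rot": [0,0,0]},
    {"gripper": 1,"linear": [0,0,0.08],"delta_rot": [0,0,0]},
    {"gripper": 1,"linear": [-0.004,0.03,0.12],"delta_rot": [0,0,0.05]},
    {"gripper": 1,"linear": [-0.008,0.075,0.13],"delta_rot": [0,0,0.13]},
    {"gripper": 1,"linear": [-0.013,0.122,0.13],"delta_rot": [0,0,0.21]},
    {"gripper": 1,"linear": [-0.018,0.169,0.13],"delta_rot": [0,0,0.29]},
    {"gripper": 1,"linear": [-0.023,0.216,0.13],"delta_rot": [0,0,0.37]},
    {"gripper": 1,"linear": [-0.028,0.263,0.13],"delta_rot": [0,0,0.45]},
  ],
)

```text
clock: 13.05
position: [0.5877, 0.077, 0.1569]
ee_rot: [-0.0, 0.957, -0.289, 0.0]
contact_force: [1.7, -0.5, -1.2]
width: 0.0434
gripper_force: 26.4
```

Emit:
send_rows(
  increments=[
    {"gripper": 1,"linear": [-0.005,0.047,0],"delta_rot": [0,0,0.08]},
    {"gripper": 1,"linear": [-0.01,0.094,0],"delta_rot": [0,0,0.16]},
    {"gripper": 1,"linear": [-0.0155,0.135,0],"delta_rot": [0,0,0.235]},
    {"gripper": 1,"linear": [-0.0165,0.1485,0],"delta_rot": [0,0,0.255]},
    {"gripper": 1,"linear": [-0.0165,0.1485,-0.04],"delta_rot": [0,0,0.255]},
    {"gripper": 1,"linear": [-0.0165,0.1485,-0.07],"delta_rot": [0,0,0.255]},
    {"gripper": 1,"linear": [-0.0165,0.1485,-0.08],"delta_rot": [0,0,0.255]},
    {"gripper": 1,"linear": [-0.0165,0.1485,-0.08],"delta_rot": [0,0,0.255]},
  ],
)

```text
clock: 13.85
position: [0.5707, 0.2229, 0.075]
ee_rot: [0.001, 0.986, -0.167, -0.002]
contact_force: [-0.1, 0.3, 0.1]
width: 0.0436
gripper_force: 26.2
```

```bash
python3 - <<'E'
from h import *
s=get_state();print(s['position'])
q=s['ee_rot'];y=R.from_quat([q[1],q[2],q[3],q[0]]).as_matrix()[:,1];print('theta_y',np.degrees(np.arctan2(y[1],y[0])))
E
```

```text
[0.57074593 0.22287912 0.07498675]
theta_y -109.24770414272236
```

Emit:
send_rows(
  increments=[
    {"gripper": 1,"linear": [0.0015,0.0,-0.015],"delta_rot": [0,0,0]},
    {"gripper": 1,"linear": [0.0015,0.0,-0.027],"delta_rot": [0,0,0]},
    {"gripper": 1,"linear": [0.0015,0.0,-0.036],"delta_rot": [0,0,0]},
    {"gripper": 1,"linear": [0.0015,0.0,-0.037],"delta_rot": [0,0,0]},
    {"gripper": 1,"linear": [0.0015,0.0,-0.037],"delta_rot": [0,0,0]},
  ],
)

```text
clock: 14.35
position: [0.5734, 0.2237, 0.0396]
ee_rot: [-0.0, 0.986, -0.167, 0.0]
contact_force: [0.3, -0.2, 0.2]
width: 0.0438
gripper_force: 26.2
```

Emit:
send_rows(
  increments=[
    {"gripper": -0.5,"linear": [0,0,0],"delta_rot": [0,0,0]},
    {"gripper": -0.5,"linear": [0,0,0],"delta_rot": [0,0,0]},
    {"gripper": -0.5,"linear": [0,0,0],"delta_rot": [0,0,0]},
    {"gripper": -0.5,"linear": [0,0,0.03],"delta_rot": [0,0,0]},
    {"gripper": -0.5,"linear": [0,0,0.08],"delta_rot": [0,0,0]},
    {"gripper": -0.5,"linear": [0,0,0.13],"delta_rot": [0,0,0]},
    {"gripper": -0.5,"linear": [0,0,0.16],"delta_rot": [0,0,0]},
  ],
)

```text
clock: 15.05
position: [0.5746, 0.2243, 0.2039]
ee_rot: [-0.001, 0.986, -0.167, 0.003]
contact_force: [1.2, 0.3, -1.2]
width: 0.0639
gripper_force: 0.0
```

Emit:
send_rows(
  increments=[
    {"gripper": -0.3,"linear": [-0.009,-0.04,0],"delta_rot": [0,0,0.094]},
    {"gripper": -0.3,"linear": [-0.0175,-0.08,0],"delta_rot": [0,0,0.188]},
    {"gripper": -0.3,"linear": [-0.026,-0.12,0],"delta_rot": [0,0,0.283]},
    {"gripper": -0.3,"linear": [-0.035,-0.16,0],"delta_rot": [0,0,0.377]},
    {"gripper": -0.3,"linear": [-0.0435,-0.2,0],"delta_rot": [0,0,0.471]},
    {"gripper": -0.3,"linear": [-0.052,-0.24,0],"delta_rot": [0,0,0.566]},
    {"gripper": -0.3,"linear": [-0.061,-0.28,0],"delta_rot": [0,0,0.66]},
  ],
)

```text
clock: 15.75
position: [0.5117, -0.0577, 0.1997]
ee_rot: [0.0, 0.987, 0.164, 0.0]
contact_force: [0.2, 0.2, -0.3]
width: 0.0557
gripper_force: 0.0
```

Emit:
send_rows(
  increments=[
    {"gripper": -0.3,"linear": [-0.009,-0.04,0],"delta_rot": [0,0,0.094]},
    {"gripper": -0.3,"linear": [-0.0175,-0.08,0],"delta_rot": [0,0,0.188]},
    {"gripper": -0.3,"linear": [-0.026,-0.12,0],"delta_rot": [0,0,0.283]},
    {"gripper": -0.3,"linear": [-0.035,-0.16,0],"delta_rot": [0,0,0.377]},
    {"gripper": -0.3,"linear": [-0.0435,-0.2,0],"delta_rot": [0,0,0.471]},
    {"gripper": -0.3,"linear": [-0.052,-0.24,0],"delta_rot": [0,0,0.566]},
    {"gripper": -0.3,"linear": [-0.061,-0.28,-0.02],"delta_rot": [0,0,0.66]},
    {"gripper": -0.3,"linear": [-0.061,-0.28,-0.05],"delta_rot": [0,0,0.66]},
  ],
)

```text
clock: 16.55
position: [0.4517, -0.3429, 0.1508]
ee_rot: [0.004, 0.882, 0.472, 0.0]
contact_force: [0.2, 1.1, -0.9]
width: 0.0559
gripper_force: 0.0
```

Emit:
send_rows(
  increments=[
    {"gripper": -0.3,"linear": [0,0,0],"delta_rot": [0,0,0]},
    {"gripper": -0.3,"linear": [0,0,0],"delta_rot": [0,0,0]},
  ],
)

```text
clock: 16.75
position: [0.4509, -0.3356, 0.1493]
ee_rot: [-0.001, 0.881, 0.473, -0.0]
contact_force: [0.5, -0.2, 0.6]
width: 0.0554
gripper_force: 0.0
```

```bash
python3 - <<'E'
from h import *
d=snap('wrist','w3.png');s=d['state'];print(s['position'])
q=s['ee_rot'];y=R.from_quat([q[1],q[2],q[3],q[0]]).as_matrix()[:,1];print('theta_y',np.degrees(np.arctan2(y[1],y[0])))
im=d['pixels'].copy()
a=np.radians(56.4);u=np.array([np.cos(a),np.sin(a)]);v=np.array([-u[1],u[0]])
for z in(.06,0.):
    P=[[*(np.array([.4508,-.3374])+i*.038*u+j*.013*v),z] for i,j in((1,1),(1,-1),(-1,-1),(-1,1))]
    cv2.polylines(im,[w2pix(d,P).round().astype(np.int32)],True,(0,0,255) if z else (255,0,0),1)
cv2.imwrite('pics/w3b.png',im)
d=snap('top','top2.png')
cv2.imwrite('pics/top2c.png',cv2.resize(d['pixels'][115:255,65:215],None,fx=4,fy=4,interpolation=cv2.INTER_CUBIC))
E
```

```text
[ 0.45090419 -0.33563828  0.14930892]
theta_y -33.58562831746843
```

View pics/w3b.png

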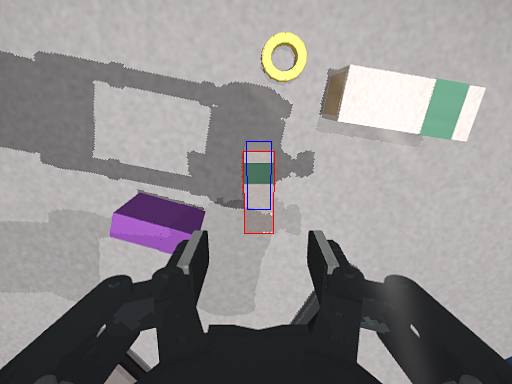

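View pics/top2c.png

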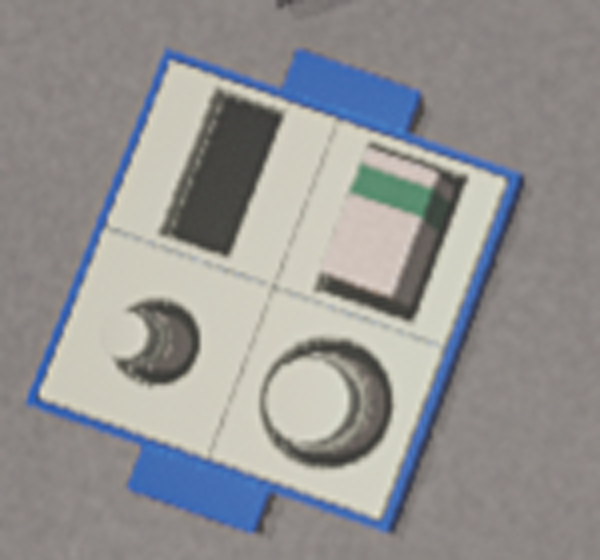

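The wrist overlay fits the thin carton (245–275 × 150–234), and the purple one (110–205 × 193–250) is clear of it. The tray view shows the thick carton and both bottles in their holders. Descending.

Emit:
send_rows(
  increments=[
    {"gripper": -0.3,"linear": [0,-0.001,-0.04],"delta_rot": [0,0,0]},
    {"gripper": -0.3,"linear": [0,-0.001,-0.08],"delta_rot": [0,0,0]},
    {"gripper": -0.3,"linear": [0,-0.001,-0.11],"delta_rot": [0,0,0]},
    {"gripper": -0.3,"linear": [0,-0.001,-0.122],"delta_rot": [0,0,0]},
    {"gripper": 1,"linear": [0,-0.001,-0.122],"delta_rot": [0,0,0]},
    {"gripper": 1,"linear": [0,-0.001,-0.122],"delta_rot": [0,0,0]},
    {"gripper": 1,"linear": [0,-0.001,-0.122],"delta_rot": [0,0,0]},
    {"gripper": 1,"linear": [0,-0.001,-0.122],"delta_rot": [0,0,0]},
  ],
)

```text
clock: 17.65
position: [0.4521, -0.338, 0.0289]
ee_rot: [0.002, 0.881, 0.473, 0.001]
contact_force: [0.5, 1.1, -0.0]
width: 0.0253
gripper_force: 32.0
```

Emit:
send_rows(
  increments=[
    {"gripper": 1,"linear": [0,0,0.03],"delta_rot": [0,0,0]},
    {"gripper": 1,"linear": [0,0,0.08],"delta_rot": [0,0,0]},
    {"gripper": 1,"linear": [0,0,0.13],"delta_rot": [0,0,0]},
    {"gripper": 1,"linear": [0,0,0.17],"delta_rot": [0,0,0]},
    {"gripper": 1,"linear": [0.011,0.044,0.17],"delta_rot": [0,0,-0.088]},
    {"gripper": 1,"linear": [0.0215,0.088,0.17],"delta_rot": [0,0,-0.176]},
    {"gripper": 1,"linear": [0.032,0.132,0.17],"delta_rot": [0,0,-0.264]},
    {"gripper": 1,"linear": [0.043,0.176,0.17],"delta_rot": [0,0,-0.352]},
  ],
)

```text
clock: 18.45
position: [0.4944, -0.1598, 0.1985]
ee_rot: [0.001, 0.951, 0.309, 0.001]
contact_force: [0.6, -0.1, -1.4]
width: 0.0256
gripper_force: 32.1
```

Emit:
send_rows(
  increments=[
    {"gripper": 1,"linear": [0.0105,0.044,0],"delta_rot": [0,0,-0.088]},
    {"gripper": 1,"linear": [0.0215,0.088,0],"delta_rot": [0,0,-0.176]},
    {"gripper": 1,"linear": [0.032,0.132,0],"delta_rot": [0,0,-0.264]},
    {"gripper": 1,"linear": [0.043,0.176,0],"delta_rot": [0,0,-0.352]},
    {"gripper": 1,"linear": [0.0535,0.22,0],"delta_rot": [0,0,-0.44]},
    {"gripper": 1,"linear": [0.064,0.2645,0],"delta_rot": [0,0,-0.528]},
    {"gripper": 1,"linear": [0.075,0.3085,0],"delta_rot": [0,0,-0.616]},
    {"gripper": 1,"linear": [0.0855,0.3525,0],"delta_rot": [0,0,-0.704]},
  ],
)

```text
clock: 19.25
position: [0.58, 0.1932, 0.1984]
ee_rot: [-0.0, 0.999, -0.037, 0.001]
contact_force: [0.7, 0.6, -0.5]
width: 0.0255
gripper_force: 32.1
```

Emit:
send_rows(
  increments=[
    {"gripper": 1,"linear": [0.0105,0.044,0],"delta_rot": [0,0,-0.088]},
    {"gripper": 1,"linear": [0.0215,0.088,0],"delta_rot": [0,0,-0.176]},
    {"gripper": 1,"linear": [0.0315,0.1325,0],"delta_rot": [0,0,-0.263]},
    {"gripper": 1,"linear": [0.0315,0.1325,0],"delta_rot": [0,0,-0.263]},
    {"gripper": 1,"linear": [0.0315,0.1325,-0.04],"delta_rot": [0,0,-0.263]},
    {"gripper": 1,"linear": [0.0315,0.1325,-0.09],"delta_rot": [0,0,-0.263]},
    {"gripper": 1,"linear": [0.0315,0.1325,-0.12],"delta_rot": [0,0,-0.263]},
    {"gripper": 1,"linear": [0.0315,0.1325,-0.12],"delta_rot": [0,0,-0.263]},
  ],
)

```text
clock: 20.05
position: [0.6075, 0.3217, 0.0726]
ee_rot: [0.003, 0.986, -0.166, -0.004]
contact_force: [0.1, 0.4, -0.2]
width: 0.0254
gripper_force: 32.1
```

```bash
python3 - <<'E'
from h import *
s=get_state();print(s['position'])
q=s['ee_rot'];y=R.from_quat([q[1],q[2],q[3],q[0]]).as_matrix()[:,1];print('theta_y',np.degrees(np.arctan2(y[1],y[0])))
E
```

```text
[0.60746874 0.32168483 0.0726063 ]
theta_y -109.13680851973301
```

Emit:
send_rows(
  increments=[
    {"gripper": 1,"linear": [0,0,-0.015],"delta_rot": [0,0,0]},
    {"gripper": 1,"linear": [0,0,-0.027],"delta_rot": [0,0,0]},
    {"gripper": 1,"linear": [0,0,-0.035],"delta_rot": [0,0,0]},
    {"gripper": 1,"linear": [0,0,-0.037],"delta_rot": [0,0,0]},
    {"gripper": 1,"linear": [0,0,-0.037],"delta_rot": [0,0,0]},
  ],
)

```text
clock: 20.55
position: [0.6114, 0.3238, 0.0405]
ee_rot: [-0.0, 0.986, -0.166, 0.0]
contact_force: [0.8, -1.1, 0.1]
width: 0.0256
gripper_force: 32.1
```

Emit:
send_rows(
  increments=[
    {"gripper": -0.3,"linear": [0,0,-0.0005],"delta_rot": [0,0,0]},
    {"gripper": -0.3,"linear": [0,0,-0.0005],"delta_rot": [0,0,0]},
    {"gripper": -0.3,"linear": [0,0,-0.0005],"delta_rot": [0,0,0]},
    {"gripper": -0.3,"linear": [0,0,0.03],"delta_rot": [0,0,0]},
    {"gripper": -0.3,"linear": [0,0,0.08],"delta_rot": [0,0,0]},
    {"gripper": -0.3,"linear": [0,0,0.13],"delta_rot": [0,0,0]},
    {"gripper": -0.3,"linear": [0,0,0.17],"delta_rot": [0,0,0]},
  ],
)

```text
clock: 21.25
position: [0.6118, 0.3241, 0.2139]
ee_rot: [-0.001, 0.986, -0.166, 0.001]
contact_force: [0.4, 0.2, 0.4]
width: 0.0557
gripper_force: 0.0
```

Emit:
send_rows(
  increments=[
    {"gripper": -0.3,"linear": [-0.01,-0.05,0],"delta_rot": [0,0,0]},
    {"gripper": -0.3,"linear": [-0.02,-0.1,0],"delta_rot": [0,0,0]},
    {"gripper": -0.3,"linear": [-0.03,-0.15,0],"delta_rot": [0,0,0]},
    {"gripper": -0.3,"linear": [-0.04,-0.2,0],"delta_rot": [0,0,0]},
    {"gripper": -0.3,"linear": [-0.05,-0.25,0],"delta_rot": [0,0,0]},
    {"gripper": -0.3,"linear": [-0.05,-0.25,0],"delta_rot": [0,0,0]},
    {"gripper": -0.3,"linear": [-0.05,-0.25,0],"delta_rot": [0,0,0]},
    {"gripper": -0.3,"linear": [-0.05,-0.25,0],"delta_rot": [0,0,0]},
  ],
)

```text
clock: 22.05
position: [0.5616, 0.0746, 0.2107]
ee_rot: [-0.001, 0.986, -0.166, 0.0]
contact_force: [0.0, 0.7, 0.8]
width: 0.0553
gripper_force: 0.0
```

```bash
python3 - <<'E'
from h import *
d=snap('top','top3.png');im=d['pixels'].copy()
x0,y0,k=65,115,4
c=cv2.resize(im[y0:y0+140,x0:x0+150],None,fx=k,fy=k,interpolation=cv2.INTER_CUBIC)
a=np.radians(-19.2);u=np.array([np.cos(a),np.sin(a)]);v=np.array([-u[1],u[0]]);C=np.array([.543,.2905])
def dr(P): cv2.polylines(c,[((w2pix(d,P)-[x0,y0]+.5)*k-.5).round().astype(np.int32)],True,(0,0,255),1)
for i,j,w in((1,1,.013),(1,-1,.022)):
    m=C+.0535*(i*u+j*v); dr([[*(m+a*.038*u+b*w*v),.071] for a,b in((1,1),(1,-1),(-1,-1),(-1,1))])
t=np.linspace(0,6.28,40)
for i,j,r,z in((-1,1,.0135,.087),(-1,-1,.0235,.093)):
    m=C+.0535*(i*u+j*v); dr([[m[0]+r*np.cos(q),m[1]+r*np.sin(q),z] for q in t])
cv2.imwrite('pics/top3c.png',c)
d=snap('scene','scene1.png')
cv2.imwrite('pics/scene1c.png',cv2.resize(d['pixels'][80:360,140:410],None,fx=2,fy=2,interpolation=cv2.INTER_CUBIC))
E
```

```text
(no output)
```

View pics/top3c.png

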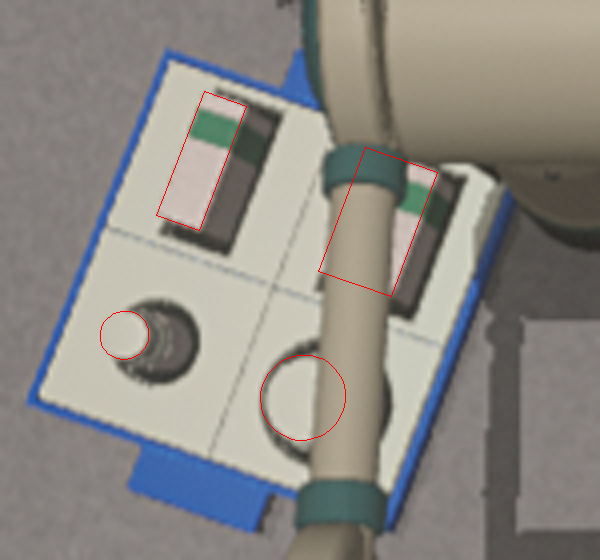

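View pics/scene1c.png

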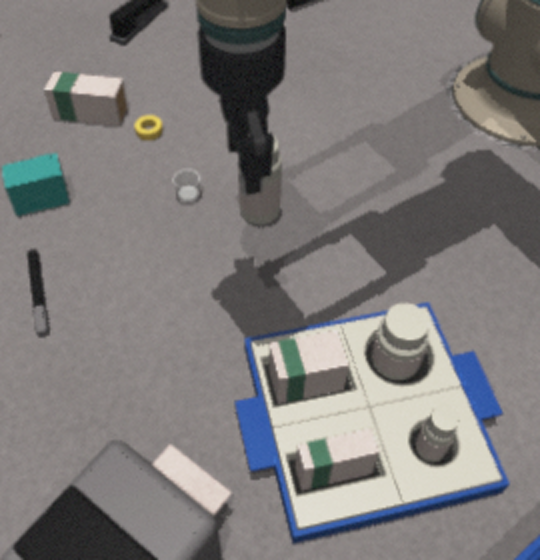

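The top view matches the predicted seated outlines within about a millimetre: thin carton (200,160), thick carton (378,222), small bottle cap (125,335) and wide bottle cap (303,397). The scene view shows all four upright in their holders, with the tall bottle and the long carton in place.

```bash
python3 -c "
from rig import sign_off; print(sign_off())"
```

```text
the job is handed in; nothing more can be done
None
```

All four ordered medicines are standing in their own holders, the tall bottle and long carton were left where they stood, and the job was handed in at about 22 s; the hand-in returned no verdict.

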